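# Select the line and call on the desk intercom

## Robot

A 6-joint arm with a two-finger parallel gripper is mounted at the origin on the work surface. World frame = base frame: x ahead of the robot, y to its left, z up, the work surface at z = 0. Lengths are in m, angles in rad, forces in N, time in s.
With the tool pointing down it reaches from about 0.375 to 0.975 m from the base axis. Payload 3.8 kg.
Tool frame: the origin (TCP) lies midway between the tips of the shut fingers; the grasp point (between the pads) lies 19 mm behind it; z points along the fingers, y is the direction in which the jaws open and shut (so a half turn about z gives the same grasp; the last joint's range is limited). The gripper opens to 85 mm and grips with 20 to 120 N. Pads are 22 mm wide; open, the fingers measure 114 mm over their backs; the gripper's body (76 mm by 85 mm) begins 54 mm behind the grasp point. The pads swing forward as they close: fully open they stand 13 mm farther back than shut.
Start: joints at [-1.237, 0.264, 1.604, -0, 1.274, -0.037], TCP at [0.245, -0.629, 0.231] pointing down, gripper open.
Joint ranges: [-2.63, 2.63], [-0.94, 2.18], [0.31, 2.57], [-1.31, 4.45], [0, 2.66], [-2.55, 2.55]. Speed limits (rad/s): [2.57, 2.57, 3.14, 3.14, 3.14, 3.14].

## Interface

Orientations are given as a rotation vector (axis times angle).
In Python, from workcell import bot gives the robot as it stands.
- The arm moves only by the tool drive_tool, never from a script. Its argument "steps" is a list of rows, each a list of 2 entries, a list of its own where there are three numbers: the shift along the tool's x, y, z in mm, then the turn about the tool's z in degrees. In form: [[[dx, dy, dz], twist], ...]. A call has 1 to 8 rows; each row shifts and turns the commanded pose from where the row before left it, along the tool's axes as they then stand; what a row does not reach is not made up. A row lasts 1/12 s, in which the tool goes at most 41.7 mm and 7.16 degrees, less where a joint would pass 70% of its speed; a pose out of reach is approached as far as the arm can. A call is refused whole if a number of a shift passes 41.7 or a number of a turn 7.16, either way. A call with a gripper value outside its range is refused whole. "jaw" is the opening, from 0 (shut) to 1 (fully open), set as the call begins (left out, the last holds). The fingers move at their own pace and stop on an object; "force" is the grip in N (left out, the last holds). Time passes only in rows, so rows that do not move let the fingers close. It gives the time, the measured TCP pose, the force and the opening at its end, in the units of the state.
- bot.read_state(): the state, without advancing time (a new reading comes with each control period).
- bot.read_camera(name): name is "scene" or "top"; returns the picture (420x560x3 uint8, red, green, blue); there is no depth.
- bot.camera_info(name): a dict with "fx", "fy", "cx", "cy" (pixels), "position" and "attitude" of the camera in the world. Camera axes: x right, y down, z forward; pixel columns grow to the right and rows downward; lengths in m; the calibration is good to about 2 mm. A picture is of the moment at which its call begins. camera_info takes no time and is no camera call.
- bot.finish_job(): hands the job in, once; it reports no verdict.
The state is a dict: "time": time; "q": joint angles; "joint_vel": joint speeds; "joint_torque": joint torques, N m; "tool_pos": TCP position; "tcp_rot": TCP orientation; "wrist_force": force on the tool from outside, world axes, zero at the start; "torque": the same for the moment, N m; "width": opening from 0.0 (shut) to 1.0 (fully open).
Only numpy, scipy, OpenCV 4.12 (cv2) and the standard library are available. Lean on these libraries where they do the work, as an engineer would, in place of code of your own. Each camera call takes 0.05 s, during which the arm holds its last target.

## Task

Place a call on the desk intercom: swing its hinged selector lever until it stands in line with the small brass pointer on the quadrant plate beside it and leave it there, then press the big round push button right down and let it come up again. Do not press the button while the lever is on any other line, do not shift the pointer, and leave the other things on the desk where they are.

Things in the scene. Friction and masses are not known exactly. Their poses are not given: they have to be found in the camera images.
- intercom: Grey intercom box bolted to the worktop, 170 (x) x 270 (y) x 75 mm high. Origin: centre of its underside, z up, x from its front (robot side) to its rear, y to its left as the robot sees it; turned by up to 0.35 rad. On its top: the lever (hinge line at x 0, lever plane y +40 mm), the quadrant plate with the pointer (y +105 mm) and the push button (x 0, y -85 mm). 
- lever_pivot (a point): Fixed point on the lever's hinge line, in the lever's plane, at the height of the box top (75 mm above the worktop). The hinge line is parallel to the intercom's y axis. Same axes as the intercom.
- lever_knob (a point): Centre of the lever's black barrel knob, 100 mm from lever_pivot. Knob: cylinder of 36 mm diameter, 34 mm long along the intercom's y axis, flat ends (pinch these from above; it may turn between the fingers as it swings). Its z axis points outwards along the lever. Steel stem 14 x 8 mm; a drum of 32 mm radius surrounds the hinge. The gap from the knob's end to the quadrant plate is 45 mm.
- lever (a joint): Angle of the selector lever (rad): 0 upright, positive leaning to the intercom's +x (away from the robot), negative leaning to -x; stops at -0.95 and +0.95. Knob centre = lever_pivot + 100 mm x (sin q along intercom x, cos q up). Friction hinge (about 3 N at the knob): it stays where it is left. It starts leaning towards the robot, short of the pointer.
- pointer_tip (a point): Outer end of the brass pointer, 88 mm from the same hinge line and 65 mm to the +y side of the lever's plane. The pointer is a narrow brass arm ending in a 12 x 24 x 18 mm brass tab that stands out over the rim of the pale upright half-round quadrant plate (70 mm radius, 5 mm thick). Its z axis points along the pointer outwards from the hinge line.
- pointer (a joint): Angle of the brass pointer (rad), same zero and sense as the lever's: the lever is to be set to this value. It differs from start to start and moves on a light friction hinge if knocked.
- call_button_top (a point): Centre of the top face of the big round push button (48 mm diameter) on the intercom's top, z up.
- call_button (a joint): How far the button is pressed (m): 0 up, 0.008 right down. A spring button: right down takes 5 N and it comes up again by itself.
- mug: Bystander: green enamel tin mug, 82 mm diameter, 82 mm high, handle on its +y side; left of the intercom. Origin under its centre.
- stopwatch: Bystander: chrome stopwatch lying flat, 60 mm diameter, 14 mm thick, its crown to its +x; right of the intercom. Origin under its centre.
- dividers: Bystander: steel dividers lying half open, 170 x 70 mm, 10 mm high; in front of the intercom. Origin under the middle.
- protractor: Bystander: clear acrylic half-round protractor, 150 x 75 mm, 4 mm thick; far left. Origin under the middle.
- flashlight: Bystander: black flashlight lying, 125 mm long, 39 mm over its six-sided head; in front of the intercom. Origin under the middle.
- strip_holder: Bystander: flight strip holder lying flat, 200 x 30 x 10 mm; far right. Origin under its centre.

How it is judged:
By the outcome, as a careful person would: the job done as asked, in the order asked, and still so for the second after the job is handed in, with the robot touching nothing.
It also fails if it takes over 45 s, if anything falls off the work surface, if the arm or the gripper's body presses on something with over 40 N, if the wrist force passes 120 N, or if a joint passes its speed limit or range.

## Working session

There is one attempt and no reset: what is moved stays moved. The work goes in short steps, Python scripts to look and compute and a tool call to move; the robot and the scene stay as the last step left them, time stands still between calls to the robot, and variables do not carry over. Pictures are saved under pics/ and viewed, and the job is handed in when it is done.

Besides the shell and the picture viewer there is one more tool, called after "Emit:" in YAML: its name, and indented under it one key for each argument. drive_tool: Moves the arm, as the interface text tells. Its arguments: {"type":"object","properties":{"steps":{"type":"array","items":{"type":"array"}},"jaw":{"type":"number"},"force":{"type":"number"}},"required":["steps"]}

```bash
mkdir -p pics; python3 - <<'E'
from workcell import bot
import cv2
for n in("scene","top"):
    im=bot.read_camera(n); cv2.imwrite(f"pics/{n}0.png",im[:,:,::-1]); print(n,bot.camera_info(n))
s=bot.read_state();print(s)
E
```

```text
scene {'fx': 418.9334408211926, 'fy': 418.9334408211926, 'cx': 281.7458192679726, 'cy': 214.42080640167825, 'position': array([ 1.32268988, -0.21540963,  0.87526933]), 'attitude': array([-1.87655858, -1.50748073,  0.64702632])}
top {'fx': 410.0394287072626, 'fy': 410.0394287072626, 'cx': 276.64832941592107, 'cy': 209.46200384750765, 'position': array([0.36533873, 0.00940824, 1.25732503]), 'attitude': array([-2.1926233 ,  2.1339578 , -0.18465215])}
{'time': 0.1, 'q': array([-1.23690069e+00,  2.64741875e-01,  1.60525319e+00, -1.40294250e-05,
        1.27373776e+00, -3.69125063e-02]), 'joint_vel': array([-1.53129220e-03, -1.54192499e-03, -3.30719840e-03,  8.61972157e-05,
       -1.38362999e-03,  3.73204237e-04]), 'joint_torque': array([ 1.04608675e-04, -5.16708541e+01, -3.68590486e+01, -8.70474679e-06,
        6.26117908e-03,  1.35437151e-05]), 'tool_pos': array([ 0.24436142, -0.62848446,  0.23003488]), 'tcp_rot': array([-3.08567193e+00, -5.78749326e-01,  5.17845297e-04]), 'wrist_force': array([ 0.18383349, -0.3652017 , -0.17736883]), 'torque': array([-0.00357525,  0.00256598, -0.02936526]), 'width': 0.9959290776119584}
```

View pics/scene0.png

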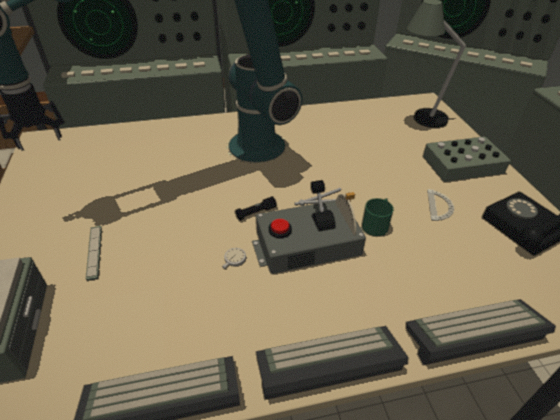

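View pics/top0.png

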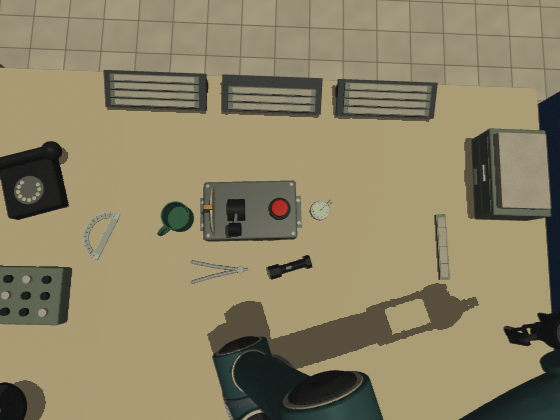

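The scene picture shows the box near (310,235), with the red button at (281,228), the knob at (318,186) and the brass tab at (349,196). The top picture has the button at (280,208), the knob at (235,229) and the tab at (208,207). I'll zoom in on both.

```bash
python3 - <<'E'
import cv2
a=cv2.imread("pics/scene0.png")[165:275,240:400]; b=cv2.imread("pics/top0.png")[170:250,190:310]
cv2.imwrite("pics/sz.png",cv2.resize(a,None,fx=5,fy=5,interpolation=cv2.INTER_CUBIC))
cv2.imwrite("pics/tz.png",cv2.resize(b,None,fx=6,fy=6,interpolation=cv2.INTER_CUBIC))
E
```

```text
(no output)
```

View pics/sz.png

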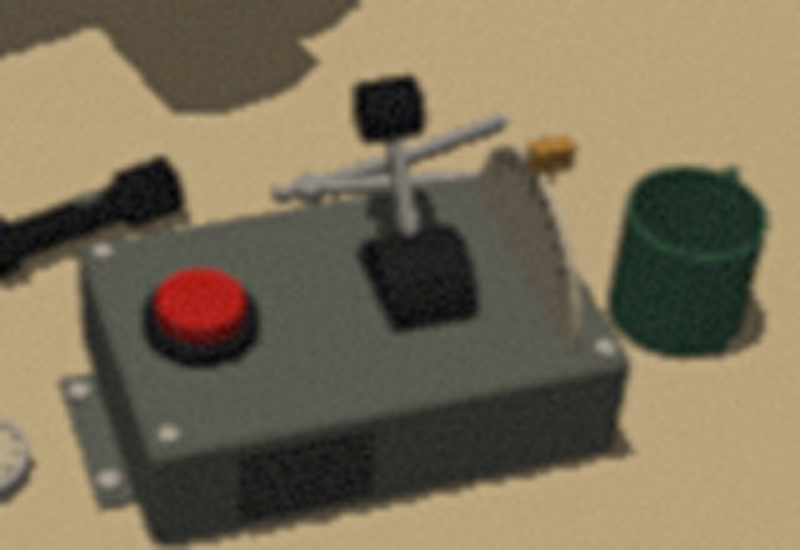

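View pics/tz.png

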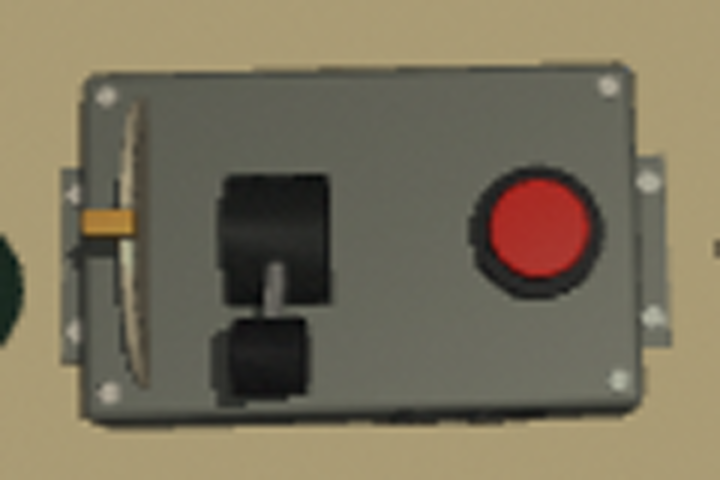

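```bash
cat > fit.py <<'E'
import numpy as np
from scipy.spatial.transform import Rotation as R
from scipy.optimize import least_squares
from workcell import bot
ci={n:bot.camera_info(n) for n in("scene","top")}
def proj(n,p):
    c=ci[n]; v=R.from_rotvec(c['attitude']).inv().apply(np.array(p)-c['position'])
    return np.array([c['fx']*v[0]/v[2]+c['cx'],c['fy']*v[1]/v[2]+c['cy']])
T=lambda u,v:np.array([u/6+190,v/6+170])-[.4,.4]
S=lambda u,v:np.array([u/5+240,v/5+165])-[.4,.4]
def world(P,l):
    c,s=np.cos(P[2]),np.sin(P[2]); return np.array([P[0]+c*l[0]-s*l[1],P[1]+s*l[0]+c*l[1],l[2]])
E
cat > f1.py <<'E'
from fit import *
def pts(P):
    x,y,w,sx,sy,zb,ql,qp,ty=P[:9]
    z=.075
    sc={(i,j):(i*sx,j*sy,z) for i in(1,-1) for j in(1,-1)}
    kn=(.1*np.sin(ql),.04,z+.1*np.cos(ql)); tb=(.079*np.sin(qp),ty,z+.079*np.cos(qp))
    bt=(0,-.085,zb)
    return [("top",sc[1,1],T(106,96)),("top",sc[1,-1],T(608,86)),("top",sc[-1,-1],T(620,380)),("top",sc[-1,1],T(110,392)),
    ("scene",sc[-1,-1],S(102,250)),("scene",sc[1,-1],S(168,433)),("scene",sc[1,1],S(605,346)),
    ("top",bt,T(540,228)),("scene",bt,S(202,298)),("top",kn,T(269,358)),("scene",kn,S(389,108)),("top",tb,T(107,222)),("scene",tb,S(552,154))]
off=lambda P,n:P[9:11] if n=="top" else P[11:13]
def res(P): return np.concatenate([proj(n,world(P,l))+off(P,n)-m for n,l,m in pts(P)]+[P[9:]/1.0])
r=least_squares(res,[.55,.03,0,.075,.125,.1,-.5,0,.105,0,0,0,0])
print(r.x.round(4)); print(res(r.x)[:-4].reshape(-1,2).round(2))
P=r.x
print("knob",world(P,(.1*np.sin(P[6]),.04,.075+.1*np.cos(P[6]))),"target",world(P,(.1*np.sin(P[7]),.04,.075+.1*np.cos(P[7]))),"btn",world(P,(0,-.085,P[5])))
E
python3 f1.py
```

```text
[ 0.5293  0.0538  0.0525  0.072   0.1222  0.0961 -0.6968 -0.0156  0.1116
  0.426  -0.2122  0.3358 -0.3178]
[[ 0.19  0.16]
 [ 0.05  0.1 ]
 [-0.33 -0.01]
 [-0.26  0.11]
 [-0.    0.23]
 [-0.04  0.22]
 [ 0.1   0.16]
 [-0.28 -0.07]
 [-0.34 -0.01]
 [ 0.05 -0.07]
 [-0.2  -0.17]
 [ 0.16 -0.01]
 [ 0.15 -0.12]]
knob [0.46313031 0.09034114 0.15169267] target [0.52565722 0.09362821 0.17498783] btn [ 0.53377753 -0.03111752  0.09608633]
```

The fit is consistent, with residuals under 0.4 px. The lever is at about -0.70, the pointer at about -0.016 and the box yaw is 0.053. Next I'll align the wrist.

Emit:
drive_tool:
  steps:
    - [[0, 0, -10], 6]
    - [[0, 0, -10], 6]
    - [[0, 0, 0], 6.2]
    - [[0, 0, 0], 0]
  jaw: 0.68

```text
time: 0.43
tool_pos: [0.2446, -0.6293, 0.2516]
tcp_rot: [3.14, 0.079, 0.0]
wrist_force: [0.6, 0.2, -0.5]
width: 0.679
```

```bash
cat > go.py <<'E'
import sys,numpy as np
from scipy.spatial.transform import Rotation as R
from workcell import bot
def rep(t,yaw=.0525):
    s=bot.read_state(); M=R.from_rotvec(s['tcp_rot'])
    y=M.as_matrix()[:,1]
    print("t",s['time'],"pos",s['tool_pos'].round(4),"toolY deg",np.degrees(np.arctan2(y[1],y[0])).round(2),"want",np.degrees(yaw)-90,"tilt",M.as_matrix()[:,2].round(3),"F",s['wrist_force'].round(1),"w",round(s['width'],3))
    d=M.inv().apply(np.array(t)-s['tool_pos'])*1000; print("shift mm",d.round(1),"len",np.linalg.norm(d).round(1))
if __name__=="__main__": rep([float(a) for a in sys.argv[1:4]])
E
python3 go.py .463 .0903 .23
```

```text
t 0.4333 pos [ 0.2446 -0.6293  0.2516] toolY deg -87.11 want -86.99197157556318 tilt [ 0.    -0.001 -1.   ] F [ 0.6  0.2 -0.5] w 0.679
shift mm [ 254.4 -707.7   21.2] len 752.3
```

Emit:
drive_tool:
  steps:
    - [[10.6, -29.5, 0], 0]
    - [[10.6, -29.5, 0], 0]
    - [[10.6, -29.5, 0], 0]
    - [[10.6, -29.5, 0], 0]
    - [[10.6, -29.5, 0], 0]
    - [[10.6, -29.5, 0], 0]
    - [[10.6, -29.5, 0], 0]
    - [[10.6, -29.5, 0], 0]

```text
time: 1.1
tool_pos: [0.3165, -0.387, 0.2504]
tcp_rot: [-3.139, -0.088, 0.001]
wrist_force: [1.1, -0.9, -0.0]
width: 0.678
```

Emit:
drive_tool:
  steps:
    - [[10.6, -29.5, 0], 0]
    - [[10.6, -29.5, 0], 0]
    - [[10.6, -29.5, 0], 0]
    - [[10.6, -29.5, 0], 0]
    - [[10.6, -29.5, 0], 0]
    - [[10.6, -29.5, 0], 0]
    - [[10.6, -29.5, 0], 0]
    - [[10.6, -29.5, 0], 0]

```text
time: 1.77
tool_pos: [0.3885, -0.1471, 0.2507]
tcp_rot: [-3.14, -0.088, 0.001]
wrist_force: [1.0, 0.6, -0.5]
width: 0.682
```

Emit:
drive_tool:
  steps:
    - [[10.6, -29.5, 0], 0]
    - [[10.6, -29.5, 0], 0]
    - [[10.6, -29.5, 0], 0]
    - [[10.6, -29.5, 0], 0]
    - [[10.6, -29.5, 0], 0]
    - [[10.6, -29.5, 0], 0]
    - [[10.6, -29.5, 0], 0]
    - [[0, 0, 0], 0]

```text
time: 2.43
tool_pos: [0.4525, 0.0657, 0.2507]
tcp_rot: [-3.138, -0.095, 0.0]
wrist_force: [0.1, -0.6, 0.1]
width: 0.679
```

```bash
python3 go.py .463 .0903 .133; python3 - <<'E'
from workcell import bot
import cv2
for n,(a,b,c,d) in {"scene":(115,275,230,430),"top":(150,270,170,330)}.items():
    im=bot.read_camera(n)[a:b,c:d,::-1]; cv2.imwrite(f"pics/{n}1.png",cv2.resize(im,None,fx=4,fy=4,interpolation=cv2.INTER_CUBIC))
E
```

```text
t 2.4333 pos [0.4525 0.0657 0.2507] toolY deg -86.52 want -86.99197157556318 tilt [-0.     0.003 -1.   ] F [ 0.1 -0.6  0.1] w 0.679
shift mm [ 12.  -23.6 117.8] len 120.7
```

View pics/scene1.png

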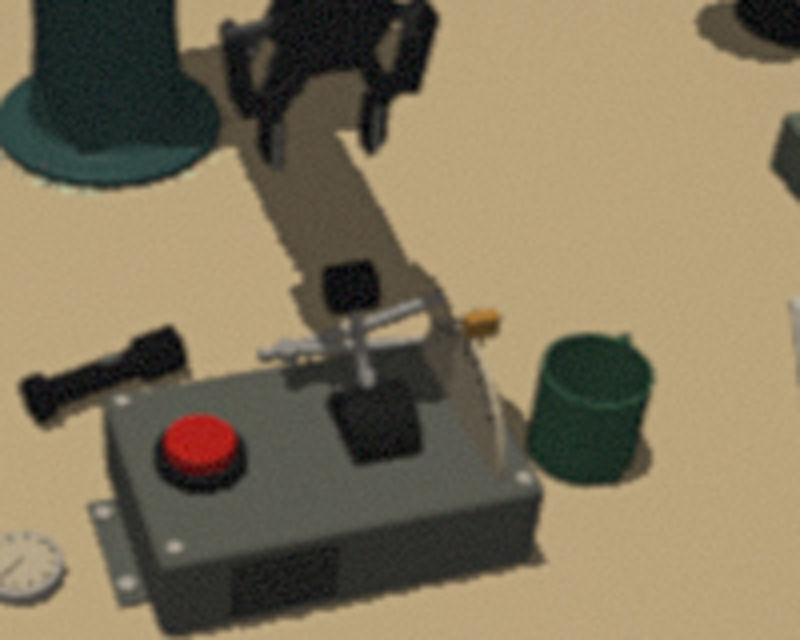

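View pics/top1.png

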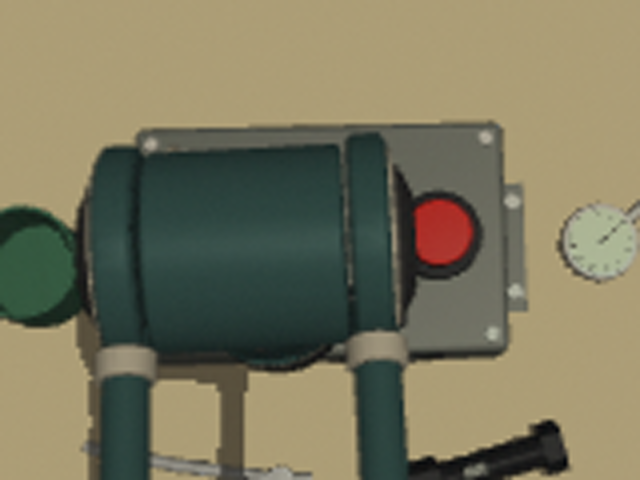

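The gripper is open and above, in front of the knob, with no contacts. In the scene crop the knob is at (350,285). I'll line up and descend.

Emit:
drive_tool:
  steps:
    - [[6, -12, 10], -0.4]
    - [[6, -12, 10], 0]
    - [[0, 0, 20], 0]
    - [[0, 0, 20], 0]
    - [[0, 0, 20], 0]
    - [[0, 0, 0], 0]
    - [[0, 0, 0], 0]

```text
time: 3.12
tool_pos: [0.4611, 0.0852, 0.1696]
tcp_rot: [3.14, 0.094, -0.007]
wrist_force: [-0.8, 0.1, 0.7]
width: 0.679
```

```bash
python3 go.py .463 .0903 .135; python3 - <<'E'
from workcell import bot
import cv2
for n,(a,b,c,d) in {"scene":(115,275,230,430)}.items():
    im=bot.read_camera(n)[a:b,c:d,::-1]; cv2.imwrite(f"pics/{n}2.png",cv2.resize(im,None,fx=4,fy=4,interpolation=cv2.INTER_CUBIC))
E
```

```text
t 3.1167 pos [0.4611 0.0852 0.1696] toolY deg -86.58 want -86.99197157556318 tilt [-0.004 -0.001 -1.   ] F [-0.8  0.1  0.7] w 0.679
shift mm [ 2.4 -4.9 34.6] len 35.0
```

View pics/scene2.png

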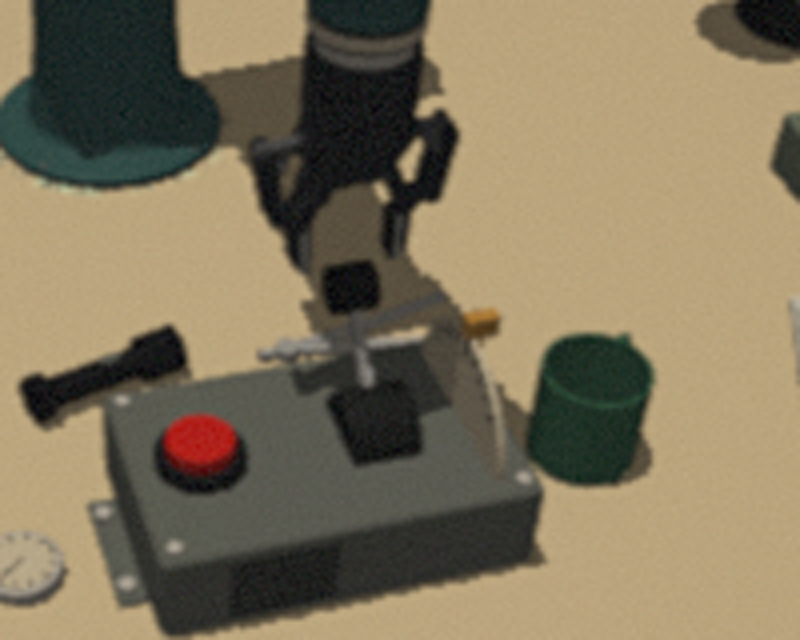

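Emit:
drive_tool:
  steps:
    - [[2.4, -4.9, 5], -0.4]
    - [[0, 0, 15], 0]
    - [[0, 0, 14], 0]
    - [[0, 0, 0], 0]
    - [[0, 0, 0], 0]

```text
time: 3.58
tool_pos: [0.4649, 0.0912, 0.1377]
tcp_rot: [-3.14, -0.106, 0.0]
wrist_force: [-1.3, -0.7, 0.1]
width: 0.677
```

```bash
python3 go.py .463 .0903 .135; python3 - <<'E'
from workcell import bot
import cv2
for n,(a,b,c,d) in {"scene":(115,275,230,430)}.items():
    im=bot.read_camera(n)[a:b,c:d,::-1]; cv2.imwrite(f"pics/{n}3.png",cv2.resize(im,None,fx=4,fy=4,interpolation=cv2.INTER_CUBIC))
E
```

```text
t 3.5833 pos [0.4649 0.0912 0.1377] toolY deg -86.14 want -86.99197157556318 tilt [-0.  0. -1.] F [-1.3 -0.7  0.1] w 0.677
shift mm [-2.   0.8  2.7] len 3.4
```

View pics/scene3.png

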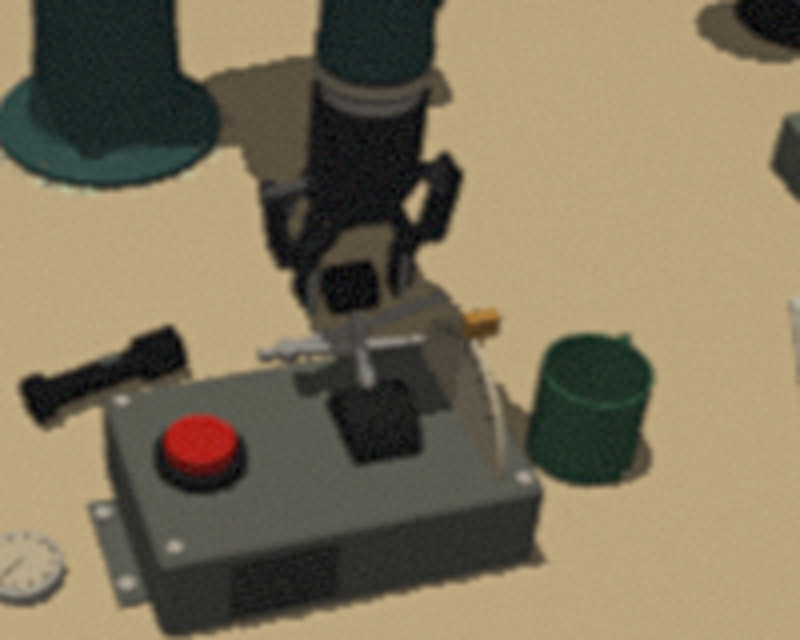

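The fingers straddle the knob, at (313,290) and (400,270) with the knob at (350,287). Closing now.

Emit:
drive_tool:
  steps:
    - [[-2, 0.8, 3], 0.9]
    - [[0, 0, 0], 0]
    - [[0, 0, 0], 0]
    - [[0, 0, 0], 0]
    - [[0, 0, 0], 0]
    - [[0, 0, 0], 0]
  jaw: 0
  force: 25

```text
time: 4.13
tool_pos: [0.463, 0.0904, 0.135]
tcp_rot: [-3.14, -0.081, -0.001]
wrist_force: [-3.3, 2.2, 5.4]
width: 0.395
```

```bash
python3 go.py .463 .0903 .133
```

```text
t 4.1333 pos [0.463  0.0904 0.135 ] toolY deg -87.06 want -86.99197157556318 tilt [ 0.001  0.001 -1.   ] F [-3.3  2.2  5.4] w 0.395
shift mm [-0.   0.1  2. ] len 2.0
```

Emit:
drive_tool:
  steps:
    - [[6.8, 0, -5.2], 0]
    - [[7.1, 0, -4.5], 0]
    - [[7.5, 0, -4.0], 0]
    - [[7.8, 0, -3.3], 0]
    - [[0, 0, 0], 0]

```text
time: 4.55
tool_pos: [0.4903, 0.0919, 0.15]
tcp_rot: [-3.14, -0.081, 0.009]
wrist_force: [-4.0, 2.8, 1.0]
width: 0.397
```

Emit:
drive_tool:
  steps:
    - [[8.1, 0, -2.6], 0]
    - [[8.3, 0, -2.0], 0]
    - [[8.4, 0, -1.2], 0]
    - [[8.6, 0, -0.5], 0]
    - [[0, 0, 0], 0]
    - [[0, 0, 0], 0]

```text
time: 5.05
tool_pos: [0.5243, 0.0936, 0.1563]
tcp_rot: [-3.14, -0.081, 0.005]
wrist_force: [-2.5, 4.1, -2.6]
width: 0.396
```

```bash
python3 go.py .5257 .0936 .158
```

```text
t 5.05 pos [0.5243 0.0936 0.1563] toolY deg -87.05 want -86.99197157556318 tilt [-0.003  0.    -1.   ] F [-2.5  4.1 -2.6] w 0.396
shift mm [ 1.4  0.1 -1.7] len 2.2
```

Now release, lift clear and move aside to look.

Emit:
drive_tool:
  steps:
    - [[0, 0, 0], 0]
    - [[0, 0, 0], 0]
    - [[0, 0, 0], 0]
    - [[0, 0, 0], 0]
    - [[0, 0, -15], 0]
    - [[0, 0, -25], 0]
    - [[0, 0, -30], 0]
    - [[0, 0, -20], 0]
  jaw: 0.66

```text
time: 5.72
tool_pos: [0.5263, 0.0932, 0.2505]
tcp_rot: [3.14, 0.08, 0.005]
wrist_force: [1.2, 0.1, 0.3]
width: 0.663
```

Emit:
drive_tool:
  steps:
    - [[-5, 30, 0], 0]
    - [[-5, 35, 0], 0]
    - [[-5, 35, 0], 0]
    - [[-5, 35, 0], 0]
    - [[-5, 35, 0], 0]
    - [[-5, 35, 0], 0]
    - [[-5, 35, 0], 0]
    - [[0, 20, 0], 0]

```text
time: 6.38
tool_pos: [0.503, -0.1718, 0.2482]
tcp_rot: [3.138, 0.078, 0.002]
wrist_force: [0.3, -0.1, -0.4]
width: 0.656
```

```bash
python3 go.py .5338 -.0311 .12; python3 - <<'E'
from workcell import bot
import cv2
for n,(a,b,c,d),k in (("scene",(165,275,240,400),5),("top",(170,250,190,310),6)):
    im=bot.read_camera(n)[:,:,::-1];cv2.imwrite(f"pics/{n}4f.png",im); cv2.imwrite(f"pics/{n}4.png",cv2.resize(im[a:b,c:d],None,fx=k,fy=k,interpolation=cv2.INTER_CUBIC))
E
```

```text
t 6.3833 pos [ 0.503  -0.1718  0.2482] toolY deg -87.17 want -86.99197157556318 tilt [ 0.001 -0.002 -1.   ] F [ 0.3 -0.1 -0.4] w 0.656
shift mm [  37.6 -139.3  127.9] len 192.8
```

View pics/scene4.png

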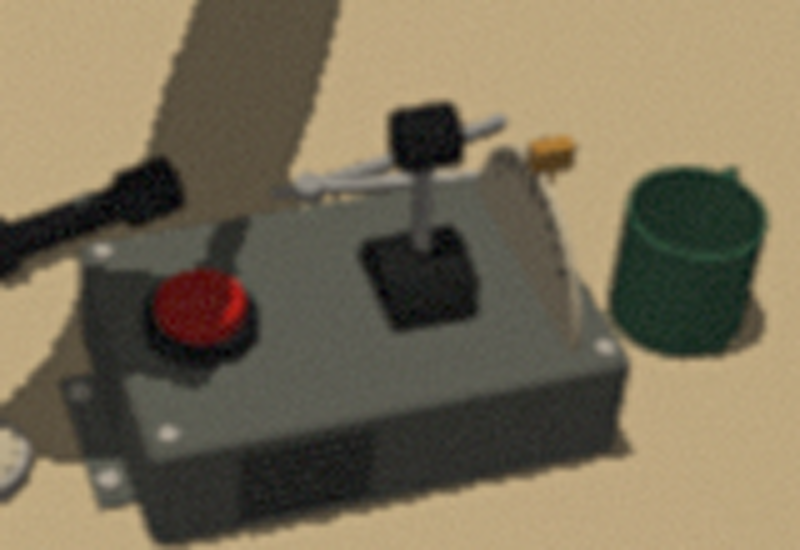

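View pics/top4.png

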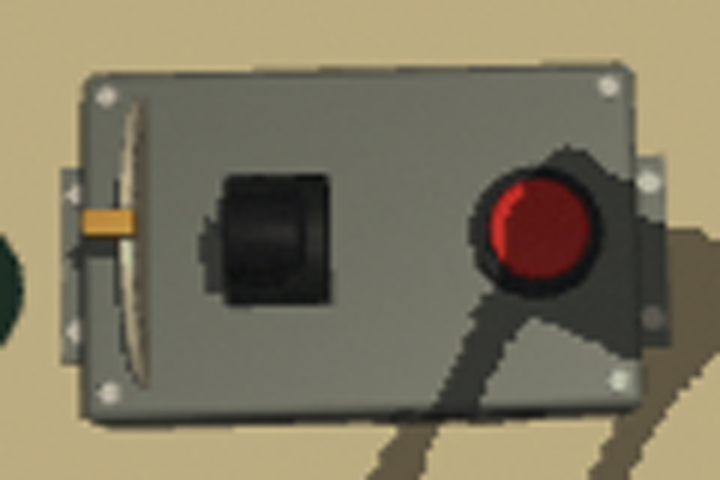

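The lever is now nearly upright, and the tab and other things are unmoved. I'll measure the angles more closely by fitting outlines on averaged frames.

```bash
python3 - <<'E'
from workcell import bot
import cv2,numpy as np
for n,(a,b,c,d),k in (("scene",(175,235,290,370),9),("top",(185,230,195,255),12)):
    im=np.mean([bot.read_camera(n)[:,:,::-1].astype(float) for _ in range(6)],0);np.save(f"{n}5.npy",im)
    z=cv2.resize(im[a:b,c:d].astype(np.float32),None,fx=k,fy=k,interpolation=cv2.INTER_CUBIC)
    cv2.imwrite(f"pics/{n}5.png",np.clip(255*(np.clip(z,0,255)/255)**.5,0,255))
E
```

```text
[ WARN:0@3.964] global loadsave.cpp:1063 imwrite_ Unsupported depth image for selected encoder is fallbacked to CV_8U.
```

View pics/scene5.png

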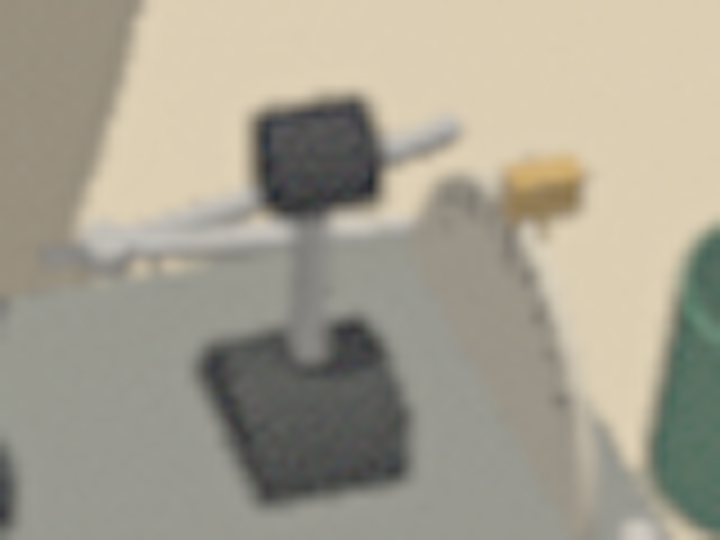

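View pics/top5.png

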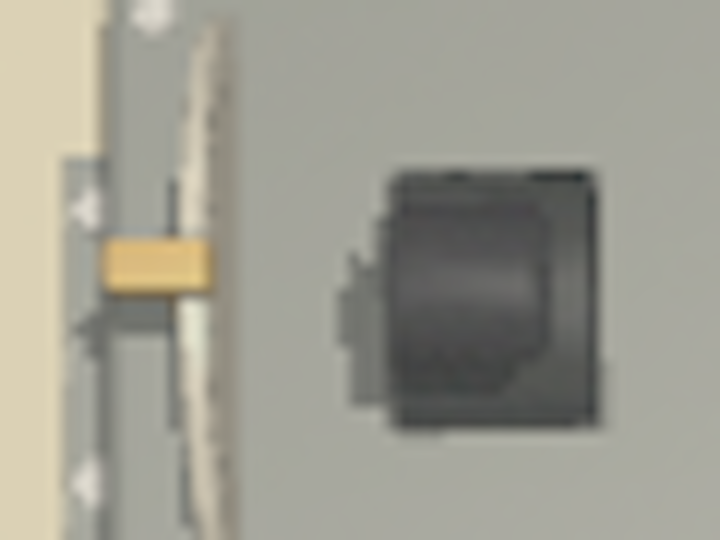

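```bash
cat > f2.py <<'E'
from fit import *
import cv2,itertools
# measured by colour, subpixel soft masks
im=np.load("scene5.npy"); it=np.load("top5.npy")
def soft(img,box,w):
    a,b,c,d=box; W=w(img[a:b,c:d]); v,u=np.mgrid[a:b,c:d]; return np.array([(W*u).sum(),(W*v).sum()])/W.sum(),W.sum()
ys=lambda I:np.clip(((I[...,2]-I[...,0])-60)/40,0,1)
mt_s,A1=soft(im,(190,202,343,358),ys); mt_t,A2=soft(it,(200,214,200,216),ys)
drk=lambda I:np.clip((105-I.sum(-1)/3)/60,0,1)
mk_s,A3=soft(im,(184,199,315,335),drk)
print("tab",mt_s,A1,mt_t,A2,"knob scene",mk_s,A3)
mk_t=np.array([195+468/12-.46,185+298/12-.46])
def hullc(n,P3):
    q=np.array([proj(n,p) for p in P3],np.float32); h=cv2.convexHull(q); m=cv2.moments(h*16.0)
    return np.array([m['m10'],m['m01']])/m['m00']/16, m['m00']/256
def knob(P,q):
    out=[]
    for t in np.linspace(0,2*np.pi,24,endpoint=False):
        for e in(-.017,.017): out.append(world(P,(.1*np.sin(q)+.018*np.cos(t),.04+e,.075+.1*np.cos(q)+.018*np.sin(t))))
    return out
def tab(P,q,ty):
    return [world(P,(r*np.sin(q)+t*np.cos(q),ty+e,.075+r*np.cos(q)-t*np.sin(q))) for r,t,e in itertools.product((.07,.088),(-.006,.006),(-.012,.012))]
def pts(P):
    sx,sy,zb=P[3:6]; z=.075
    sc={(i,j):(i*sx,j*sy,z) for i in(1,-1) for j in(1,-1)}; bt=(0,-.085,zb)
    return [("top",sc[1,1],T(106,96)),("top",sc[1,-1],T(608,86)),("top",sc[-1,-1],T(620,380)),("top",sc[-1,1],T(110,392)),
    ("scene",sc[-1,-1],S(102,250)),("scene",sc[1,-1],S(168,433)),("scene",sc[1,1],S(605,346)),("top",bt,T(540,228)),("scene",bt,S(202,298))]
off=lambda P,n:P[9:11] if n=="top" else P[11:13]
def res(P):
    r=[proj(n,world(P,l))+off(P,n)-m for n,l,m in pts(P)]
    for n,m in(("top",mk_t),("scene",mk_s)): r.append(hullc(n,knob(P,P[6]))[0]+off(P,n)-m)
    for n,m in(("top",mt_t),("scene",mt_s)): r.append(hullc(n,tab(P,P[7],P[8]))[0]+off(P,n)-m)
    return np.concatenate(r+[P[9:]/1.0])
r=least_squares(res,[.53,.054,.05,.072,.122,.096,0,0,.11,0,0,0,0],diff_step=1e-4)
print(r.x.round(4)); print(res(r.x)[:-4].reshape(-1,2).round(2))
P=r.x; print("areas model",hullc("scene",tab(P,P[7],P[8]))[1],hullc("top",tab(P,P[7],P[8]))[1],hullc("scene",knob(P,P[6]))[1])
# separate views
for n,mk,mt in(("top",mk_t,mt_t),("scene",mk_s,mt_s)):
    k=least_squares(lambda x:hullc(n,knob(P,x[0]))[0]+off(P,n)-mk,[0.],diff_step=1e-3).x
    t=least_squares(lambda x:hullc(n,tab(P,x[0],P[8]))[0]+off(P,n)-mt,[0.],diff_step=1e-3).x
    print(n,"lever",k,"pointer",t)
# overlay
for n,img,(a,b,c,d),k in (("scene",im,(175,235,290,370),9),("top",it,(185,230,195,255),12)):
    z=cv2.resize(img[a:b,c:d].astype(np.float32),None,fx=k,fy=k,interpolation=cv2.INTER_CUBIC)
    z=(255*(np.clip(z,0,255)/255)**.5).astype(np.uint8).copy()
    for pp,col in((knob(P,P[6]),(0,0,255)),(tab(P,P[7],P[8]),(255,0,0))):
        q=np.array([proj(n,p)+off(P,n) for p in pp],np.float32); h=(cv2.convexHull(q)-[c,a]+.5)*k-.5
        cv2.polylines(z,[h.round().astype(int)],True,col,1)
    cv2.imwrite(f"pics/{n}6.png",z)
E
python3 f2.py
```

```text
tab [350.3162963  193.46518519] 28.125 [207.55384022 206.50495304] 32.3875 knob scene [324.7832138  192.14932327] 171.71296296296296
[ 0.5294  0.0537  0.0528  0.0721  0.1223  0.0956 -0.1188 -0.0399  0.1124
  0.4815 -0.2224  0.3976 -0.476 ]
[[ 0.24  0.11]
 [ 0.13  0.03]
 [-0.25 -0.06]
 [-0.19  0.09]
 [ 0.03  0.1 ]
 [ 0.02  0.11]
 [ 0.18  0.03]
 [-0.22 -0.09]
 [-0.29  0.  ]
 [ 0.06 -0.6 ]
 [-0.26 -0.96]
 [-0.25  0.74]
 [-0.08  1.19]]
areas model 78.14523536083288 49.63068553782068 213.49763298407197
top lever [-0.13472344] pointer [0.]
scene lever [1.63965656e-08] pointer [0.]
```

View pics/scene6.png

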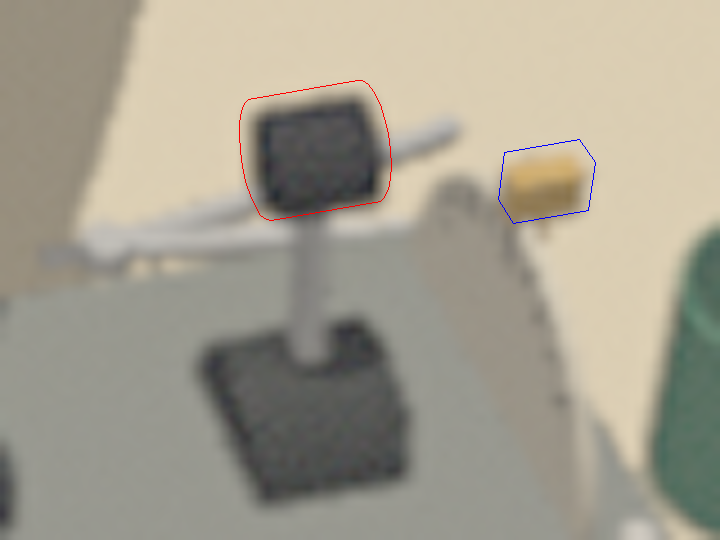

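View pics/top6.png

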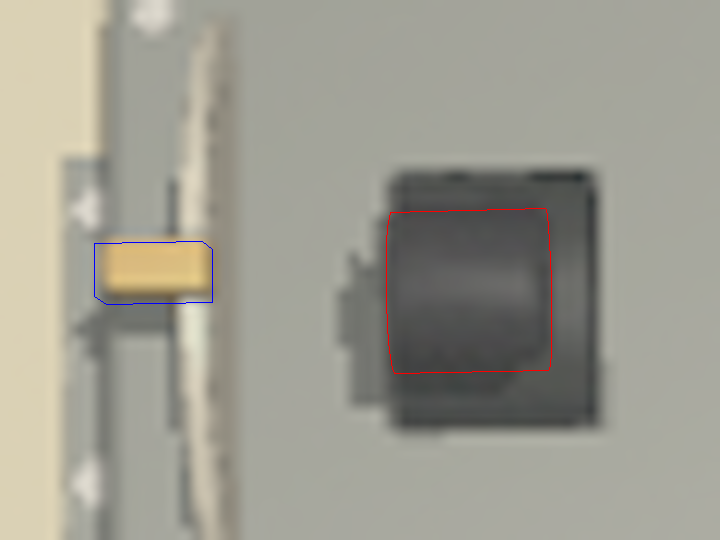

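```bash
python3 - <<'E'
import numpy as np
im=np.load("scene5.npy"); g=im.mean(-1)
print("scene knob rows 182-202, cols 314-336");print(" "*4,*range(314,336))
for v in range(182,202): print(v,*[f"{x:3.0f}" for x in g[v,314:336]])
y=im[...,2]-im[...,0]
print("scene tab R-B rows188-204 cols 342-360")
for v in range(188,204): print(v,*[f"{x:3.0f}" for x in y[v,342:360]])
it=np.load("top5.npy"); g=it.mean(-1)
print("top knob rows196-224 cols 224-248")
for v in range(196,224): print(v,*[f"{x:3.0f}" for x in g[v,224:248]])
y=it[...,2]-it[...,0]
print("top tab rows 202-212, cols 201-215")
for v in range(202,213): print(v,*[f"{x:3.0f}" for x in y[v,201:215]])
E
```

```text
scene knob rows 182-202, cols 314-336
     314 315 316 317 318 319 320 321 322 323 324 325 326 327 328 329 330 331 332 333 334 335
182 161 161 160 161 161 160 161 161 160 162 162 161 161 161 163 163 161 162 161 160 161 161
183 162 161 161 161 162 161 162 162 163 162 163 163 163 164 163 163 163 162 162 161 161 162
184 161 161 161 162 162 163 163 164 163 164 160 155 153 154 152 152 156 160 162 162 161 161
185 161 161 162 162 163 158 153 154 153 149 133 114 104 103  95  93 120 147 161 162 161 161
186 162 162 163 159 147 123 106 102  95  83  69  54  47  43  37  35  69 120 154 163 162 161
187 161 163 159 135  97  62  48  47  36  29  24  19  23  21  22  21  43  96 146 164 162 162
188 162 163 156 112  54  24  21  24  23  23  26  27  26  29  28  21  28  72 135 160 161 160
189 162 163 156 105  43  16  26  30  29  25  27  31  28  26  25  25  21  52 106 145 151 149
190 162 165 157 106  42  13  26  26  25  28  27  27  26  25  28  28  22  38  87 131 140 131
191 162 164 157 106  44  16  26  26  25  28  23  27  27  26  26  20  21  31  66 108 114 101
192 160 163 157 107  44  17  18  23  24  23  23  
[... 4954 characters left out ...]
9 110
top tab rows 202-212, cols 201-215
202  24  24  13   7  12  11  11  11   5  42  40  19  18  18
203  15  22  12   8  10  11  11  11   6  42  39  24  19  18
204  12  11   9  14  16  16  16  19  20  36  35  23  20  18
205  12  11  38 110 118 120 121 122 123 123 122  54  21  18
206  12  11  56 115 121 122 123 124 124 123 122  66  21  18
207  12  11  54 116 124 123 124 122 122 121 120  66  22  18
208  12  11  36 113 121 119 118 118 118 118 117  64  22  18
209  12  12   7  27  38  38  38  39  38  31  30  30  20  18
210  12  12   6   5   3   4   3   4  19  35  29  21  19  18
211  12   5   3   4   4   4   4   3  14  36  34  22  19  17
212   7   4   3   5   4   4   4   4   4  36  32  17  18  17
```

```bash
cat > f3.py <<'E'
from fit import *
from scipy.optimize import brentq
P=np.array([0.5294,0.0538,0.0526]); off={"top":np.array([.45,-.22]),"scene":np.array([.36,-.39])}
pr=lambda n,l:proj(n,world(P,l))+off[n]
def rowat(n,f,col):  # f(y)->local; find y giving col, return row
    y=brentq(lambda y:pr(n,f(y))[0]-col,-.15,.3); return pr(n,f(y))[1]
phi=brentq(lambda p:rowat("top",lambda y:(.032*np.sin(p),y,.075+.032*np.cos(p)),242)-209.3,-1,1)
print("light phi",phi)
for col,row in((236,208.25),(230,208.3)):
    print("lever(top highlight)",brentq(lambda q:rowat("top",lambda y:(.1*np.sin(q)+.018*np.sin(phi),y,.075+.1*np.cos(q)+.018*np.cos(phi)),col)-row,-.6,.6))
def sil(n,q,col,sgn,r=.018):
    rows=[rowat(n,lambda y:(.1*np.sin(q)+r*np.sin(t),y,.075+.1*np.cos(q)+r*np.cos(t)),col) for t in np.linspace(-np.pi,np.pi,73)]
    return min(rows) if sgn<0 else max(rows)
print("lever(top rear edge)",brentq(lambda q:sil("top",q,226.5,-1)-202.5,-.6,.6),brentq(lambda q:sil("top",q,235,-1)-201.6,-.6,.6))
im=np.load("scene5.npy");L=(im.mean(-1)/255)**2.2
for col in range(320,329):
    c=L[180:192,col]; hi=c[:3].mean();lo=c[-4:].mean();h=(hi+lo)/2;i=np.where(c<h)[0][0];e=180+i-1+(c[i-1]-h)/(c[i-1]-c[i])
    try:print("scene col",col,"top edge",round(e,2),"lever",round(brentq(lambda q:sil("scene",q,col,-1)-e,-.6,.6),3))
    except Exception as ex: print(col,e,sil("scene",-.05,col,-1),sil("scene",0,col,-1),sil("scene",.05,col,-1))
for r,c in((206.8,207),):
    print("pointer top",brentq(lambda q:rowat("top",lambda y:(.088*np.sin(q),y,.075+.088*np.cos(q)),c)-r,-.6,.6))
y=im[...,2]-im[...,0]; W=np.clip((y[188:198,344:357]-66)/45,0,1); v,u=np.mgrid[188:198,344:357]; u0,v0=(W*u).sum()/W.sum(),(W*v).sum()/W.sum()
print("scene tab top face centre",u0,v0,"area",W.sum())
print("pointer scene",brentq(lambda q:rowat("scene",lambda y:(.088*np.sin(q),y,.075+.088*np.cos(q)),u0)-v0,-.6,.6))
E
python3 f3.py
```

```text
light phi -0.1330094187338179
lever(top highlight) -0.10779569886730739
lever(top highlight) -0.10552568135649677
lever(top rear edge) -0.12752815345626167 -0.10862866668855208
scene col 320 top edge 185.78 lever -0.088
scene col 321 top edge 185.74 lever -0.083
scene col 322 top edge 185.66 lever -0.078
scene col 323 top edge 185.54 lever -0.076
scene col 324 top edge 185.28 lever -0.08
scene col 325 top edge 184.9 lever -0.09
scene col 326 top edge 184.74 lever -0.089
scene col 327 top edge 184.75 lever -0.081
scene col 328 top edge 184.65 lever -0.078
pointer top -0.03650801945116104
scene tab top face centre 350.05991812430216 193.41384443617417 area 19.903703703703705
pointer scene 0.01568282132687914
```

Both views show the lever about 0.08 rad short of the pointer (lever about -0.095, pointer about -0.01). I'll re-grip and nudge it.

```bash
python3 - <<'E'
from fit import *; from go import rep
P=[.5294,.0538,.0526]; w=world(P,(-.0095,.04,.215)); print(w); rep(w)
E
```

```text
[0.51781011 0.09324521 0.215     ]
t 7.0833 pos [ 0.5038 -0.1676  0.2476] toolY deg -87.01 want -86.99197157556318 tilt [ 0. -0. -1.] F [0.9 0.3 0.1] w 0.659
shift mm [  27.6 -259.8   32.6] len 263.3
```

Emit:
drive_tool:
  steps:
    - [[4, -37, 0], 0]
    - [[4, -37, 0], 0]
    - [[4, -37, 0], 0]
    - [[4, -37, 0], 0]
    - [[4, -37, 0], 0]
    - [[4, -37, 0], 0]
    - [[3.6, -37.8, 0], 0]
    - [[0, 0, 0], 0]

```text
time: 7.75
tool_pos: [0.5178, 0.0988, 0.2478]
tcp_rot: [-3.137, -0.089, -0.001]
wrist_force: [0.7, -0.4, -0.9]
width: 0.661
```

Emit:
drive_tool:
  steps:
    - [[0, 0, 20], 0]
    - [[0, 0, 18], 0]
    - [[0, 0, 0], 0]
    - [[0, 0, 0], 0]

```text
time: 8.08
tool_pos: [0.5169, 0.0925, 0.2085]
tcp_rot: [3.14, 0.081, -0.005]
wrist_force: [0.0, 0.3, -0.2]
width: 0.658
```

```bash
python3 go.py .5178 .0932 .158
```

```text
t 8.0833 pos [0.5169 0.0925 0.2085] toolY deg -87.05 want -86.99197157556318 tilt [-0.003 -0.    -1.   ] F [ 0.   0.3 -0.2] w 0.658
shift mm [ 1.1 -0.7 50.5] len 50.5
```

Emit:
drive_tool:
  steps:
    - [[1, 0, 20], 0]
    - [[0, 0, 20], 0]
    - [[0, 0, 10], 0]
    - [[0, 0, 0], 0]
    - [[0, 0, 0], 0]
    - [[0, 0, 0], 0]

```text
time: 8.58
tool_pos: [0.52, 0.0927, 0.1611]
tcp_rot: [-3.14, -0.08, -0.003]
wrist_force: [0.7, 0.2, -0.1]
width: 0.663
```

Emit:
drive_tool:
  steps:
    - [[0, 0, 0], 0]
    - [[0, 0, 0], 0]
    - [[0, 0, 0], 0]
    - [[0, 0, 0], 0]
    - [[0, 0, 0], 0]
    - [[0, 0, 0], 0]
  jaw: 0

```text
time: 9.08
tool_pos: [0.52, 0.0935, 0.1612]
tcp_rot: [-3.14, -0.081, -0.004]
wrist_force: [-1.3, 2.6, 5.7]
width: 0.396
```

Emit:
drive_tool:
  steps:
    - [[3, 0, 0], 0]
    - [[3, 0, 0], 0]
    - [[2.5, 0, -0.4], 0]
    - [[0, 0, 0], 0]
    - [[0, 0, 0], 0]
    - [[0, 0, 0], 0]
    - [[0, 0, 0], 0]

```text
time: 9.67
tool_pos: [0.5266, 0.0938, 0.1612]
tcp_rot: [-3.14, -0.081, 0.003]
wrist_force: [-5.1, 2.1, 8.6]
width: 0.395
```

Emit:
drive_tool:
  steps:
    - [[0, 0, 0], 0]
    - [[0, 0, 0], 0]
    - [[0, 0, 0], 0]
    - [[0, 0, 0], 0]
    - [[0, 0, -15], 0]
    - [[0, 0, -25], 0]
    - [[0, 0, -30], 0]
    - [[0, 0, -20], 0]
  jaw: 0.66

```text
time: 10.33
tool_pos: [0.528, 0.0932, 0.2521]
tcp_rot: [3.141, 0.08, 0.003]
wrist_force: [0.4, 0.5, 0.1]
width: 0.659
```

Emit:
drive_tool:
  steps:
    - [[-5, 30, 0], 0]
    - [[-5, 35, 0], 0]
    - [[-5, 35, 0], 0]
    - [[-5, 35, 0], 0]
    - [[-5, 35, 0], 0]
    - [[-5, 35, 0], 0]
    - [[-5, 35, 0], 0]
    - [[0, 20, 0], 0]

```text
time: 11.0
tool_pos: [0.5048, -0.1716, 0.2498]
tcp_rot: [3.139, 0.077, -0.001]
wrist_force: [-0.1, 0.8, -0.0]
width: 0.66
```

```bash
python3 - <<'E'
from workcell import bot
import cv2,numpy as np
for n,(a,b,c,d),k in (("scene",(175,235,290,370),9),("top",(185,230,195,255),12)):
    im=np.mean([bot.read_camera(n)[:,:,::-1].astype(float) for _ in range(6)],0);np.save(f"{n}7.npy",im)
    z=cv2.resize(im[a:b,c:d].astype(np.float32),None,fx=k,fy=k,interpolation=cv2.INTER_CUBIC)
    cv2.imwrite(f"pics/{n}7.png",np.clip(255*(np.clip(z,0,255)/255)**.5,0,255).astype(np.uint8))
it=np.load("top7.npy"); g=it.mean(-1)
for v in range(196,224): print(v,*[f"{x:3.0f}" for x in g[v,224:248]])
y=it[...,2]-it[...,0]
for v in range(203,212): print(v,*[f"{x:3.0f}" for x in y[v,201:215]])
E
sed -i 's/scene5/scene7/' f3.py; python3 f3.py
```

```text
196 102 102 102 102 102 103 103 103 103 103 103 103 104 104 103 104 104 104 104 104 105 105 104 104
197 102 102 102 102 102 102 103 103 103 103 103 103 104 104 104 104 104 104 104 105 105 105 105 105
198 102 102 102 102 101 101 101 102 102 102 102 102 103 103 103 103 103 103 103 103 104 105 105 105
199 102 103 103  85  50  40  40  39  28  27  38  40  39  38  39  24  22  21  21  23  59 100 105 105
200 103 103 103  50  23  21  22  22  21  21  22  21  21  21  21  22  22  25  25  25  41  99 105 105
201 103 103 103  49  24  25  25  25  24  24  24  26  24  24  24  24  21  25  26  27  22  99 106 106
202 103 103 102  48  25  26  25  25  26  26  25  25  25  25  25  24  22  27  28  28  22  98 106 106
203 102 103  63  31  26  27  26  28  27  27  27  27  28  28  27  26  24  29  29  29  22  99 106 106
204  63  97  62  32  30  32  34  34  34  35  34  35  35  35  35  28  24  30  29  30  22  99 106 106
205  63  52  43  31  33  36  36  38  38  40  40  42  41  42  43  31  21  32  33  34  23 100 106 106
206  63  51  44  29  37  39  40  41  42  43  44  44  45  46  47  36  24  36  37  38  26  99 106 106

[... 2254 characters left out ...]
330094187338179
lever(top highlight) -0.10779569886730739
lever(top highlight) -0.10552568135649677
lever(top rear edge) -0.12752815345626167 -0.10862866668855208
scene col 320 top edge 187.5 lever -0.016
scene col 321 top edge 187.26 lever -0.019
scene col 322 top edge 186.91 lever -0.026
scene col 323 top edge 186.74 lever -0.026
scene col 324 top edge 186.64 lever -0.023
scene col 325 top edge 186.57 lever -0.019
scene col 326 top edge 186.53 lever -0.014
scene col 327 top edge 186.29 lever -0.017
scene col 328 top edge 185.9 lever -0.025
pointer top -0.03650801945116104
scene tab top face centre 350.0762539330002 193.40014806588934 area 20.01111111111111
pointer scene 0.01521278853049499
```

View pics/scene7.png

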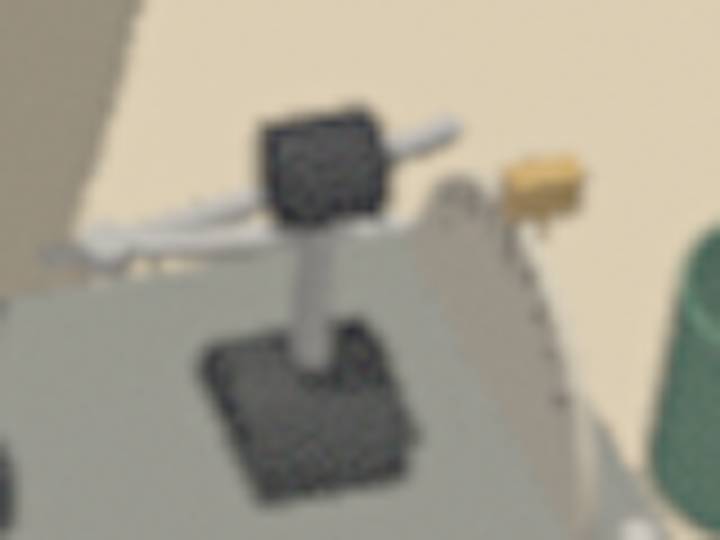

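View pics/top7.png

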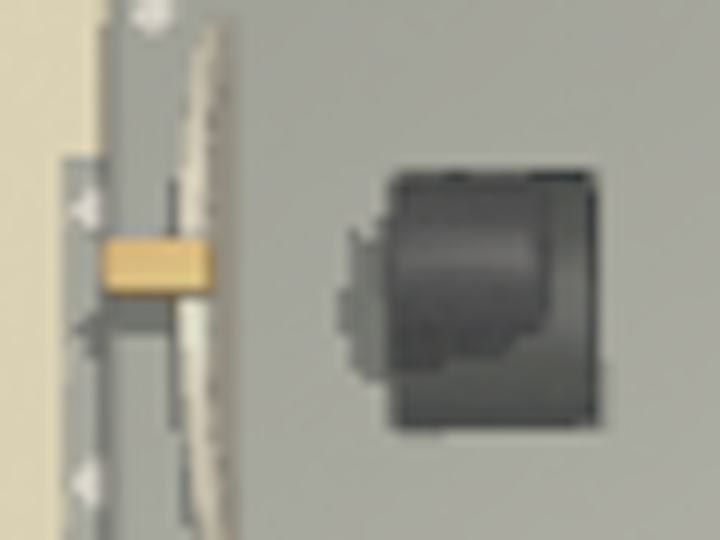

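```bash
cat >> f3.py <<'E'
print("----")
for row in (205.0,205.2,205.5): print("lever top end-centre",row,brentq(lambda q:rowat("top",lambda y:(.1*np.sin(q),y,.075+.1*np.cos(q)),240)-row,-.6,.6))
for col,row in((236,205.75),(230,205.8)):
    print("lever(top highlight)",brentq(lambda q:rowat("top",lambda y:(.1*np.sin(q)+.018*np.sin(phi),y,.075+.1*np.cos(q)+.018*np.cos(phi)),col)-row,-.6,.6))
for ch in range(3):
    print("ch",ch)
    for v in range(188,204): print(v,*[f"{x:3.0f}" for x in im[v,342:360,ch]])
import itertools
for q in(-.04,-.02,0,.02):
    print(q,[tuple(pr("scene",(r*np.sin(q)+t*np.cos(q),.1118+e,.075+r*np.cos(q)-t*np.sin(q))).round(2)) for r,t,e in itertools.product((.088,.07),(-.006,.006),(-.012,.012))])
E
python3 f3.py | sed -n '/----/,$p'
```

```text
----
lever top end-centre 205.0 -0.021681133311642252
lever top end-centre 205.2 -0.02704675146867922
lever top end-centre 205.5 -0.035087483414153485
lever(top highlight) -0.04221858436349599
lever(top highlight) -0.03997097544896087
ch 0
188 126 128 127 127 125 126 126 127 128 125 127 126 126 126 126 126 126 127
189 123 126 127 125 126 126 127 126 128 126 128 126 126 126 127 127 126 125
190 126 127 128 127 128 126 128 128 128 128 128 128 128 126 126 126 126 127
191 128 129 127 128 128 126 125 122 122 121 117 118 124 127 126 126 126 127
192 130 129 128 125 120 114 100  92  91  87  80  83 109 125 127 126 125 126
193 126 129 126 110  88  74  64  61  62  59  54  58  88 114 125 127 126 127
194 108 121 124  98  62  50  53  53  52  53  48  47  61 101 122 127 127 127
195  77 100 114  88  52  45  47  43  40  39  34  32  59 107 126 127 125 126
196  56  76  94  75  43  36  34  29  32  29  26  28  66 112 127 127 127 126
197  55  66  70  57  38  29  30  32  28  28  29  33  69 113 126 128 128 126
198  57  62  60  53  42  33  33  30  31  43  46  62  89 118 127 126 126 126
199  66  68  62  62  46 
[... 3456 characters left out ...]
), np.float64(198.35))]
0 [(np.float64(345.85), np.float64(192.26)), (np.float64(354.15), np.float64(190.81)), (np.float64(347.57), np.float64(195.04)), (np.float64(355.92), np.float64(193.57)), (np.float64(345.07), np.float64(197.4)), (np.float64(353.28), np.float64(195.93)), (np.float64(346.76), np.float64(200.19)), (np.float64(355.03), np.float64(198.7))]
0.02 [(np.float64(346.1), np.float64(192.64)), (np.float64(354.41), np.float64(191.18)), (np.float64(347.81), np.float64(195.5)), (np.float64(356.18), np.float64(194.01)), (np.float64(345.27), np.float64(197.69)), (np.float64(353.49), np.float64(196.23)), (np.float64(346.96), np.float64(200.56)), (np.float64(355.23), np.float64(199.07))]
```

```bash
cat >> f3.py <<'E'
print("====")
g=im.mean(-1)
for v in range(184,204): print(v,*[f"{x:3.0f}" for x in g[v,314:336]])
for q in(-.04,-.02,0):print(q,[(c,round(sil("scene",q,c,-1),2),round(sil("scene",q,c,1),2)) for c in(320,321,326,328,330)])
E
python3 f3.py | sed -n '/====/,$p'
```

```text
====
184 162 162 162 162 161 162 161 162 162 162 163 162 162 163 163 162 162 163 162 161 161 162
185 161 161 162 162 162 162 162 163 164 163 164 164 165 159 155 153 154 162 161 163 162 161
186 160 161 160 163 163 164 164 159 156 153 152 151 148 133 113 104 111 139 158 162 162 161
187 162 161 162 162 156 152 149 133 114 104  94  84  80  70  53  47  53  92 137 160 164 161
188 162 162 163 157 125  95  81  69  52  47  37  28  23  22  23  20  22  50 101 146 160 160
189 161 162 164 152 103  47  27  23  23  23  23  27  26  25  24  25  24  28  77 138 149 150
190 162 163 160 139  88  35  20  25  28  26  26  27  28  28  28  26  23  22  65 121 135 134
191 162 162 160 137  84  32  16  30  31  29  30  26  28  28  28  26  27  22  42  83 105 101
192 162 162 160 137  84  34  18  28  24  23  27  28  27  24  25  26  21  22  27  50  76  97
193 161 163 162 136  86  33  18  21  24  28  24  20  22  23  26  23  26  22  22  51 103 142
194 162 163 161 137  86  33  14  21  22  23  26  24  25  24  22  24  23  18  22  72 136 163
195 160 160 159 140  89  37  13  19  19  19  24  22  21  18  21  20  20  20  26  82
[... 760 characters left out ...]
.float64(186.91), np.float64(200.87)), (321, np.float64(186.74), np.float64(200.7)), (326, np.float64(185.89), np.float64(199.81)), (328, np.float64(185.55), np.float64(199.45)), (330, np.float64(185.21), np.float64(199.1))]
-0.02 [(320, np.float64(187.4), np.float64(201.39)), (321, np.float64(187.23), np.float64(201.21)), (326, np.float64(186.38), np.float64(200.32)), (328, np.float64(186.04), np.float64(199.96)), (330, np.float64(185.7), np.float64(199.61))]
0 [(320, np.float64(187.9), np.float64(201.91)), (321, np.float64(187.73), np.float64(201.73)), (326, np.float64(186.88), np.float64(200.84)), (328, np.float64(186.54), np.float64(200.49)), (330, np.float64(186.2), np.float64(200.13))]
```

Scene and top views both put the lever slightly short, by about 0.01 to 0.025 rad. One small nudge of about 1.5 mm, judged by the measured TCP travel.

```bash
python3 - <<'E'
from fit import *; from go import rep
P=[.5294,.0538,.0526]; w=world(P,(-.003,.04,.2476)); print(w); rep(w)
E
```

```text
[0.52430112 0.09358695 0.2476    ]
t 11.6 pos [ 0.506  -0.1674  0.2501] toolY deg -86.98 want -86.99197157556318 tilt [ 0.  0. -1.] F [ 0.3  0.2 -1. ] w 0.659
shift mm [  32.1 -259.7    2.5] len 261.7
```

Emit:
drive_tool:
  steps:
    - [[4.6, -37, 0], 0]
    - [[4.6, -37, 0], 0]
    - [[4.6, -37, 0], 0]
    - [[4.6, -37, 0], 0]
    - [[4.6, -37, 0], 0]
    - [[4.6, -37, 0], 0]
    - [[4.6, -37.8, 0], 0]
    - [[0, 0, 0], 0]

```text
time: 12.27
tool_pos: [0.5245, 0.0993, 0.2502]
tcp_rot: [-3.137, -0.09, -0.001]
wrist_force: [-0.2, -0.9, 0.1]
width: 0.661
```

Emit:
drive_tool:
  steps:
    - [[0, 0, 20], 0]
    - [[0, 0, 20], 0]
    - [[0, 0, 0], 0]
    - [[0, 0, 0], 0]
    - [[0, 0, 0], 0]
    - [[0, 0, 0], 0]

```text
time: 12.77
tool_pos: [0.5256, 0.0927, 0.2115]
tcp_rot: [-3.14, -0.08, -0.004]
wrist_force: [-0.5, 0.2, -0.7]
width: 0.66
```

```bash
python3 go.py .5243 .0936 .158
```

```text
t 12.7667 pos [0.5256 0.0927 0.2115] toolY deg -87.08 want -86.99197157556318 tilt [ 0.002  0.    -1.   ] F [-0.5  0.2 -0.7] w 0.66
shift mm [-1.4 -0.9 53.5] len 53.5
```

Emit:
drive_tool:
  steps:
    - [[0, 0, 20], 0]
    - [[0, 0, 20], 0]
    - [[0, 0, 12], 0]
    - [[0, 0, 0], 0]
    - [[0, 0, 0], 0]
    - [[0, 0, 0], 0]

```text
time: 13.27
tool_pos: [0.5256, 0.0929, 0.1593]
tcp_rot: [-3.14, -0.08, -0.003]
wrist_force: [-0.6, 0.5, -0.7]
width: 0.66
```

Emit:
drive_tool:
  steps:
    - [[0, 0, 0], 0]
    - [[0, 0, 0], 0]
    - [[0, 0, 0], 0]
    - [[0, 0, 0], 0]
    - [[0, 0, 0], 0]
    - [[0, 0, 0], 0]
  jaw: 0

```text
time: 13.77
tool_pos: [0.5257, 0.0937, 0.1596]
tcp_rot: [-3.139, -0.081, -0.004]
wrist_force: [-1.1, 3.2, 5.8]
width: 0.394
```

Emit:
drive_tool:
  steps:
    - [[1.5, 0, 0], 0]
    - [[1.5, 0, 0], 0]
    - [[0, 0, 0], 0]
    - [[0, 0, 0], 0]
    - [[0, 0, 0], 0]

```text
time: 14.18
tool_pos: [0.5271, 0.0938, 0.1596]
tcp_rot: [-3.139, -0.081, 0.002]
wrist_force: [-5.0, 3.5, 9.5]
width: 0.392
```

The TCP moved 1.4 mm, as wanted. Release and look again.

Emit:
drive_tool:
  steps:
    - [[0, 0, 0], 0]
    - [[0, 0, 0], 0]
    - [[0, 0, 0], 0]
    - [[0, 0, 0], 0]
    - [[0, 0, -15], 0]
    - [[0, 0, -25], 0]
    - [[0, 0, -30], 0]
    - [[0, 0, -20], 0]
  jaw: 0.66

```text
time: 14.85
tool_pos: [0.5282, 0.0929, 0.25]
tcp_rot: [3.14, 0.08, 0.002]
wrist_force: [0.7, 1.5, 1.0]
width: 0.662
```

Emit:
drive_tool:
  steps:
    - [[-5, 30, 0], 0]
    - [[-5, 35, 0], 0]
    - [[-5, 35, 0], 0]
    - [[-5, 35, 0], 0]
    - [[-5, 35, 0], 0]
    - [[-5, 35, 0], 0]
    - [[-5, 35, 0], 0]
    - [[0, 20, 0], 0]
  jaw: 0

```text
time: 15.52
tool_pos: [0.505, -0.1718, 0.2478]
tcp_rot: [3.139, 0.078, -0.001]
wrist_force: [0.4, 0.4, -0.2]
width: -0.002
```

```bash
python3 - <<'E'
from workcell import bot
import cv2,numpy as np
for n in("scene","top"):
    im=np.mean([bot.read_camera(n)[:,:,::-1].astype(float) for _ in range(6)],0);np.save(f"{n}8.npy",im); cv2.imwrite(f"pics/{n}8.png",im.astype(np.uint8))
g=np.load("top8.npy").mean(-1)
for v in range(198,216): print(v,*[f"{x:3.0f}" for x in g[v,224:246]])
E
sed 's/scene7/scene8/' f3.py>f4.py; python3 f4.py | grep scene; python3 go.py .5338 -.0311 .12
```

```text
198 102 102 102 102 101 101 101 102 102 102 103 102 102 103 103 103 102 102 103 103 104 105
199 103 102 103  83  49  40  41  41  30  28  39  41  40  24  21  19  21  21  22  22  59 100
200 103 103 103  50  24  22  23  22  23  23  23  22  22  22  24  22  20  25  25  25  41  99
201 103 103 103  49  26  26  26  25  26  25  25  25  26  25  25  23  22  24  26  26  21  98
202 103 103 102  48  26  27  26  26  27  26  27  26  26  26  26  26  23  28  28  29  22  98
203 102 102  62  31  29  29  31  32  31  32  31  30  31  31  33  27  23  28  29  29  23  99
204  62  51  51  33  33  34  35  36  36  38  38  38  39  39  40  30  23  29  30  31  23  99
205  62  51  43  30  36  38  40  41  41  42  44  44  45  46  47  34  23  31  32  34  24  99
206  63  51  43  28  35  36  36  36  37  38  38  39  39  40  40  32  24  35  37  38  26  99
207  63  51  43  26  32  32  32  31  31  31  31  32  31  33  33  30  24  39  41  43  26  99
208  62  51  44  27  27  26  26  26  26  27  27  26  26  26  27  25  23  44  45  46  28  99
209  51  52  44  26  24  24  24  25  25  24  25  25  23  25  24  23  22  43  45  46  30 
[... 531 characters left out ...]
  29  29  29  30  26  80
scene col 320 top edge 187.59 lever -0.012
scene col 321 top edge 187.53 lever -0.008
scene col 322 top edge 187.49 lever -0.003
scene col 323 top edge 187.26 lever -0.005
scene col 324 top edge 186.9 lever -0.013
scene col 325 top edge 186.74 lever -0.012
scene col 326 top edge 186.65 lever -0.009
scene col 327 top edge 186.58 lever -0.005
scene col 328 top edge 186.52 lever -0.001
scene tab top face centre 350.0972813020159 193.41242833364163 area 20.025925925925925
pointer scene 0.01590761605045439
t 16.1167 pos [ 0.5061 -0.1676  0.248 ] toolY deg -86.98 want -86.99197157556318 tilt [ 0.  0. -1.] F [ 1.  -0.1  1. ] w 0.002
shift mm [  34.8 -134.9  128. ] len 189.2
```

View pics/scene8.png

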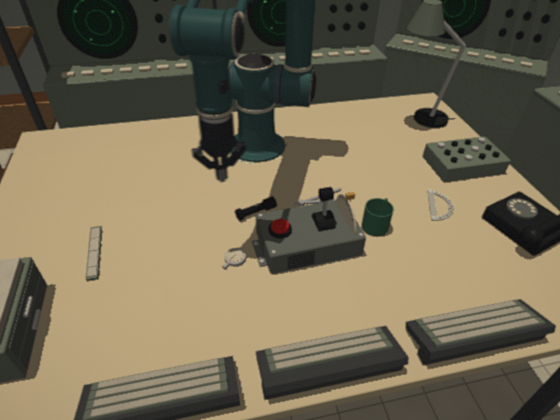

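The lever now sits within about 0.01 rad of the pointer by both views, and the tab hasn't moved. Next is the button, with the jaws shut.

Emit:
drive_tool:
  steps:
    - [[9, -34, 0], 0]
    - [[9, -34, 0], 0]
    - [[9, -34, 20], 0]
    - [[7.8, -33, 30], 0]
    - [[0, 0, 30], 0]
    - [[0, 0, 32], 0]
    - [[0, 0, 0], 0]
    - [[0, 0, 0], 0]

```text
time: 16.78
tool_pos: [0.5314, -0.0338, 0.1366]
tcp_rot: [-3.14, -0.082, 0.008]
wrist_force: [1.1, 0.6, 0.3]
width: -0.001
```

```bash
python3 go.py .5338 -.0311 .096;  python3 - <<'E'
from workcell import bot
import cv2
im=bot.read_camera("scene")[115:275,230:430,::-1]; cv2.imwrite("pics/scene9.png",cv2.resize(im,None,fx=4,fy=4,interpolation=cv2.INTER_CUBIC))
E
```

```text
t 16.7833 pos [ 0.5314 -0.0338  0.1366] toolY deg -87.0 want -86.99197157556318 tilt [-0.005  0.001 -1.   ] F [1.1 0.6 0.3] w -0.001
shift mm [ 2.7 -2.5 40.6] len 40.8
```

View pics/scene9.png

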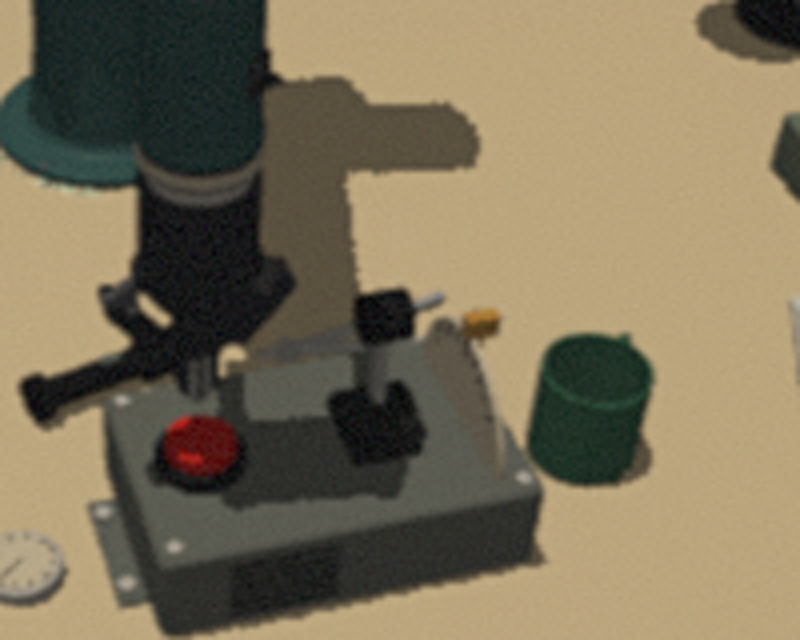

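The shut fingers at (200,385) are above the button at (200,445), clear of the knob. Descend.

Emit:
drive_tool:
  steps:
    - [[2, -1, 12], 0]
    - [[0, 0, 12], 0]
    - [[0, 0, 0], 0]
    - [[0, 0, 0], 0]
    - [[0, 0, 0], 0]

```text
time: 17.25
tool_pos: [0.5355, -0.0336, 0.1147]
tcp_rot: [3.141, 0.08, 0.001]
wrist_force: [0.2, 0.3, 0.3]
width: 0.002
```

```bash
python3 go.py .5338 -.0311 .088
```

```text
t 17.25 pos [ 0.5355 -0.0336  0.1147] toolY deg -87.08 want -86.99197157556318 tilt [ 0. -0. -1.] F [0.2 0.3 0.3] w 0.002
shift mm [-1.6 -2.6 26.7] len 26.8
```

Emit:
drive_tool:
  steps:
    - [[0, -1, 8], 0]
    - [[0, 0, 7], 0]
    - [[0, 0, 4], 0]
    - [[0, 0, 4], 0]
    - [[0, 0, 3], 0]
    - [[0, 0, 0], 0]
    - [[0, 0, 0], 0]

```text
time: 17.83
tool_pos: [0.5356, -0.0324, 0.0908]
tcp_rot: [3.14, 0.081, 0.0]
wrist_force: [-6.1, 0.2, 17.4]
width: -0.003
```

```bash
python3 go.py .5338 -.0311 .088;  python3 - <<'E'
from workcell import bot
import cv2
im=bot.read_camera("scene")[175:255,240:360,::-1]; cv2.imwrite("pics/scene10.png",cv2.resize(im,None,fx=6,fy=6,interpolation=cv2.INTER_CUBIC))
E
```

```text
t 17.8333 pos [ 0.5356 -0.0324  0.0908] toolY deg -87.05 want -86.99197157556318 tilt [ 0. -0. -1.] F [-6.1  0.2 17.4] w -0.003
shift mm [-1.7 -1.4  2.8] len 3.6
```

View pics/scene10.png

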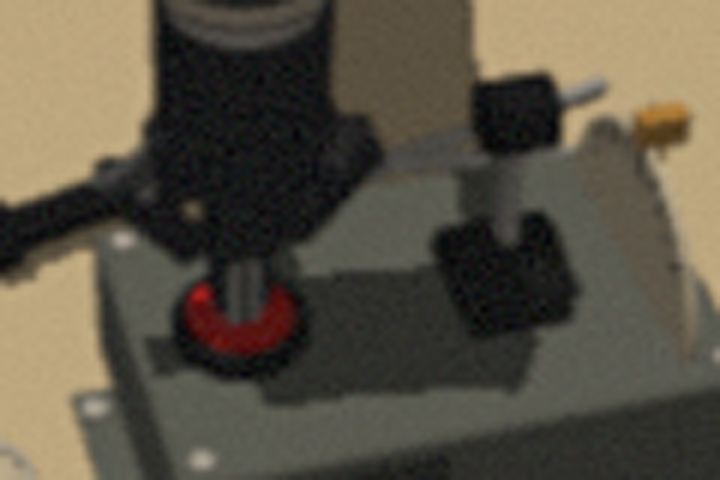

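The button is sunk in its ring. I'll push 2 mm more to confirm it is on the stop, where force should rise with little travel.

Emit:
drive_tool:
  steps:
    - [[0, 0, 1], 0]
    - [[0, 0, 1], 0]
    - [[0, 0, 0], 0]
    - [[0, 0, 0], 0]

```text
time: 18.22
tool_pos: [0.5357, -0.0324, 0.0906]
tcp_rot: [3.14, 0.081, 0.0]
wrist_force: [-10.4, 0.7, 27.9]
width: -0.004
```

On the stop: 28 N with no further travel. Now retreat.

Emit:
drive_tool:
  steps:
    - [[0, 0, -8], 0]
    - [[0, 0, -10], 0]
    - [[0, 0, -15], 0]
    - [[0, 0, -30], 0]
    - [[0, 0, -35], 0]
    - [[0, 0, -35], 0]
    - [[0, 0, -20], 0]
    - [[-5, 30, 0], 0]

```text
time: 18.88
tool_pos: [0.5356, -0.0598, 0.2457]
tcp_rot: [-3.139, -0.087, -0.016]
wrist_force: [1.1, -0.2, 0.1]
width: 0.0
```

Emit:
drive_tool:
  steps:
    - [[-5, 35, 0], 0]
    - [[-5, 35, 0], 0]
    - [[-5, 35, 0], 0]
    - [[-5, 35, 0], 0]
    - [[0, 20, 0], 0]
    - [[0, 0, 0], 0]
    - [[0, 0, 0], 0]

```text
time: 19.47
tool_pos: [0.5195, -0.2241, 0.2386]
tcp_rot: [-3.14, -0.077, 0.002]
wrist_force: [0.1, 0.6, 0.1]
width: 0.002
```

```bash
python3 - <<'E'
from workcell import bot
import cv2,numpy as np
for n in("scene","top"):
    im=np.mean([bot.read_camera(n)[:,:,::-1].astype(float) for _ in range(4)],0);np.save(f"{n}11.npy",im); cv2.imwrite(f"pics/{n}11.png",im.astype(np.uint8))
g=np.load("top11.npy").mean(-1)
for v in range(202,209): print(v,*[f"{x:3.0f}" for x in g[v,226:242]])
E
sed 's/scene7/scene11/' f3.py>f4.py; python3 f4.py | grep scene; python3 go.py .5338 -.0311 .12
```

```text
202 104  49  27  27  27  27  27  27  27  28  27  26  26  25  23  27
203  64  32  30  31  31  31  31  32  32  33  32  33  34  28  24  29
204  52  34  33  35  36  37  37  38  39  39  40  40  41  30  24  29
205  44  31  37  39  42  41  43  43  45  45  46  47  48  35  24  32
206  44  29  35  37  37  38  39  38  39  40  40  41  41  33  23  36
207  44  28  32  32  32  32  31  32  32  32  32  33  34  32  25  40
208  44  28  27  27  26  27  28  28  27  27  27  26  26  26  24  45
scene col 320 top edge 187.59 lever -0.012
scene col 321 top edge 187.51 lever -0.009
scene col 322 top edge 187.48 lever -0.003
scene col 323 top edge 187.26 lever -0.005
scene col 324 top edge 186.89 lever -0.013
scene col 325 top edge 186.72 lever -0.013
scene col 326 top edge 186.64 lever -0.009
scene col 327 top edge 186.58 lever -0.005
scene col 328 top edge 186.53 lever -0.0
scene tab top face centre 350.09774436090225 193.40467239527388 area 20.68888888888889
pointer scene 0.015574192645957018
t 19.8667 pos [ 0.5202 -0.2225  0.2394] toolY deg -86.97 want -86.99197157556318 tilt [ 0.  0. -1.] F [ 0.2 -1.1  0.2] w -0.002
shift mm [  23.7 -190.4  119.5] len 226.0
```

View pics/top11.png

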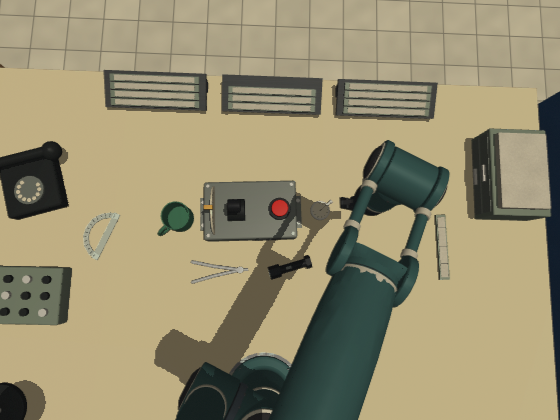

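View pics/scene11.png

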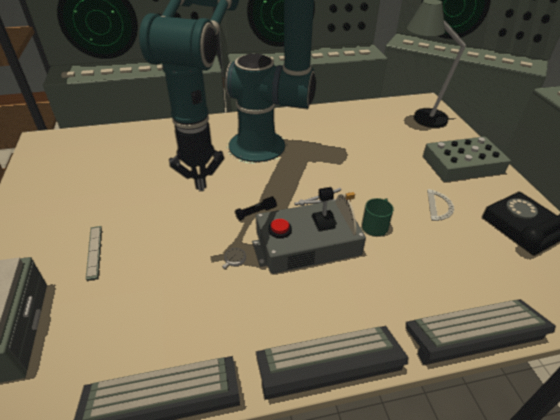

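The lever, pointer tab and bystanders haven't moved, the button at (280,228) is up again, and the arm is clear. Handing in.

```bash
python3 -c "
from workcell import bot
print(bot.finish_job())"
```

```text
the job is handed in; nothing more can be done
None
```

The call is placed and the job is handed in, at about 20 s. I set the lever in line with the brass pointer, pressed the button fully down once, and let it come up again.

- **Lever:** I pinched the knob and swung the lever over. The cameras showed it about 0.08 rad short, so I made two small corrections (about 7 mm, then 1.4 mm) before touching the button. The last pictures put it within about 0.02 rad of the pointer. The two views disagree slightly: the top view reads it about level or just past, and the scene view about 0.01–0.02 rad short.
- **Button:** Pressing 2 mm further took the force from 17 N to 28 N with only 0.2 mm more travel, so it was at its stop. The stop came about 3 mm higher than my camera estimate predicted. Afterwards the button was up again and the lever had not moved.
- **Rest of the desk:** The pointer tab stayed at the same pixel throughout. In the last pictures the other things looked undisturbed (judged by eye), and the robot was touching nothing.

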